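# Lock the cylinder vise to the bench channel with a spring T-nut

### The job

Gently slide the red cylinder vise along the bench channel until its plate is right up against the blue stop. Then take the orange-bladed spring T-nut out of its wooden stand, drop it through the hole in the vise's plate so that its head goes down into the channel's slot, press it down against its spring, give it a quarter turn clockwise (seen from above) and let it go, so that its head is caught up under the channel's lips and clamps the vise there. Feel your way without forcing anything, and leave the padlock, the carton and the loose lock cylinder alone.

Things in the scene. Friction and masses are not known exactly. Their poses are not given: they have to be found in the camera images.
- rail: bare metal strut channel, 41 mm wide, 41 mm high, 360 mm long, bolted to the bench open side up. Origin on the bench under its middle, y along the channel, z up
- slot (a point): middle of the channel's slot at its upper face, axes as the rail's. The slot is 22 mm wide and runs the whole length along y. Each edge has a lip turned down, 2.5 mm thick, its lower edge 7.5 mm below the upper face; below the lips the channel is 36 mm wide inside and 38 mm deep
- stop: blue steel stop block clamped on the channel near its +y end, 54 mm wide, 24 mm along the channel, its top 67 mm above the bench. Origin at the foot of the face that looks at the vise (to -y), on the channel's upper face; axes as the rail's
- stop_face (a point): the stop's face, 3 mm above the channel's upper face, where the vise's plate meets it; axes as the rail's
- vise: vise, 0.6 to 0.95 kg, loose on the channel, sliding only along y (3 to 7 N). Origin under the middle of its grey plate, 64 (x) x 160 (y) x 6 mm, which lies on the channel; skirts straddle the channel with 1 mm play. On it, from y = 25 to 73 mm, stand the red jaws (brass cylinder between them), 50 mm wide in x, top 50 mm above the origin: grip across x or push their -y face
- vise_nose (a point): middle of the +y end face of the vise's plate, which meets the stop face; it starts 60 to 150 mm short of it; axes as the vise's
- vise_hole (a point): centre of the hole in the vise's plate, at the plate's upper face (47 mm above the bench), 48 mm to -y of the vise's origin; 42 mm wide (x), 44 mm long (y); the slot shows through it
- stand: wooden block, fixed, 90 x 90 x 40 mm, with a 46 x 46 mm square hole from above in which the T-nut hangs by its washer. Origin under its centre
- tnut: spring T-nut, 69 mm tall, 150 g, used upright: orange blade, spring, washer, shank, hammer head. Origin on its axis, level with the washer's underside while the spring is slack: 0 mm above the plate's upper face when dropped in but not locked, about 3 mm below it when locked, about 6 mm below it when turned with its grooves not on the lips
- tnut_grip (a point): grip point on the T-nut's axis, 42 mm above its origin. The orange blade is 44 mm long (x), 12 mm thick (y), 20 to 50 mm above the origin; grip it across the 12 mm with the fingertips no lower than 20 mm above the origin. The last joint then needs a quarter turn clockwise and up to 12 degrees more, or regrip
- tnut_washer (a point): centre of the T-nut's steel washer (54 mm across, 4 mm thick), underside. It slides up the shank by up to 11 mm against the spring: 4 N to start, then 1.2 N per mm, 17 N when hard down. The head can turn only when the T-nut is pressed 6.5 mm or more (12 N) below washer contact; let up after the quarter turn, the spring pulls it up and seats it
- tnut_foot (a point): underside of the steel head, on the axis, 18.5 mm below the origin. Head 33.5 x 18 x 11 mm. Its long side is up to 46 degrees off the blade either way, firmly fixed but not measured: find it by feel. It drops into the slot within about 5 degrees and 2 mm, else it rests on the channel 12 mm higher. Turned clockwise, its corners stop on the channel walls 3 to 12 degrees past the quarter turn
- padlock: brass padlock standing on the bench, 46 x 22 x 66 mm, to be left alone; origin under its centre
- carton: closed cardboard carton with a paper band, 80 x 55 x 45 mm, to be left alone; origin under its centre
- lockcyl: loose brass lock cylinder standing on end, 34 mm across, 37 mm tall, to be left alone; origin under its centre

How it is judged:
On the way, in this order (a step that is already met when the one before it is completed fails the run):
1. the vise's plate is up against the stop (gap under 2 mm) (y of vise_nose in the frame of stop_face above -0.002 m), for 0.2 s.
2. the T-nut stands in the slot through the vise's hole, its washer down on the plate (z of tnut in the frame of vise_hole below 0.003 m and horizontal distance between tnut and vise_hole below 0.008 m and angle between tnut's own z axis and vertical below 0.12 rad), for 0.1 s.
At the end, for the whole second after the job is handed in: Vise plate within 2 mm of the stop; T-nut upright (7 deg), within 12 mm of the hole's centre, head turned and seated under the lips: its origin 1.5 to 4.7 mm below the plate's upper face, the spring pulling it on the channel with over 3 N; vise and T-nut at rest (y of vise_nose in the frame of stop_face above -0.002 m and z of tnut in the frame of vise_hole between -0.0047 and -0.0015 m and horizontal distance between tnut and vise_hole below 0.012 m and angle between tnut's own z axis and vertical below 0.12 rad and contact force between tnut and rail above 3 N and linear speed of each of tnut, vise below 0.01 m/s); the robot touches nothing.
It fails at once if the T-nut is forced on or in the channel with more than 50 N (contact force between tnut and rail above 50 N).
It fails at once if the T-nut is pressed on the vise's plate with more than 35 N (contact force between tnut and vise above 35 N).
It fails at once if the vise is rammed into the stop with more than 30 N (contact force between vise and stop above 30 N).
It fails at once if the padlock, the carton or the loose lock cylinder is moved by more than 15 mm (distance of any of padlock, carton, lockcyl from where it was at the start of the episode above 0.015 m).
It also fails if it takes over 72 s, if anything falls off the work surface, if the arm or the gripper's body presses on something with over 40 N, if the wrist force passes 120 N, or if a joint passes its speed limit or range.

### The arm

A 6-joint arm with a two-finger parallel gripper is mounted at the origin on the work surface. World frame = base frame: x ahead of the robot, y to its left, z up, the work surface at z = 0. Lengths are in m, angles in rad, forces in N, time in s.
With the tool pointing down it reaches from about 0.35 to 0.95 m from the base axis. Payload 17.4 kg.
Tool frame: the origin (TCP) lies between the finger pads; the fingertips stand 14 mm ahead of it and the grasp point (between the pads) lies 5 mm behind it (r.tcp_to_tips is the distance from the TCP to the fingertips, in m); z points along the fingers, y is the line along which they close (so a half turn about z gives the same grasp; the last joint's range is limited). The gripper opens to 93 mm and grips with 3 to 60 N. Pads are 15 mm wide; open, the fingers measure 128 mm over their backs; the gripper's body (75 mm by 188 mm) begins 65 mm behind the grasp point.
Start: joints at [1.284, 0.116, 1.442, -0, 1.584, -0.038], TCP at [0.166, 0.654, 0.233] pointing down, gripper open.
Joint ranges: [-2.83, 2.83], [-0.83, 2.19], [0.07, 2.5], [-1.14, 4.28], [0.01, 3], [-2.97, 2.97]. Speed limits (rad/s): [1.89, 1.89, 2.22, 3.14, 3.14, 3.14].

### API

Orientations are given as a rotation vector (axis times angle).
In Python, from cell import r gives the robot as it stands.
- The arm moves only by the tool drive_tool, never from a script. Its argument "series" is text: rows parted by semicolons, each of 7 numbers parted by spaces: the turn, a rotation vector about the tool's x, y, z in rad, then the shift along the tool's x, y, z in mm, then the opening, from 0 (shut) to 1 (fully open). In form: rx ry rz x y z grip; .... A call has 1 to 12 rows; each row shifts and turns the commanded pose from where the row before left it, along the tool's axes as they then stand; what a row does not reach is not made up. A row lasts 1/12 s, in which the tool goes at most 41.7 mm and 7.16 degrees, less where a joint would pass 70% of its speed; a pose out of reach is approached as far as the arm can. A call is refused whole if a number of a shift passes 41.7 or a number of a turn 0.125, either way. A call with a gripper value outside its range is refused whole. The fingers move at their own pace and stop on an object; "newtons" is the grip in N (left out, the last holds). Time passes only in rows, so rows that do not move let the fingers close. It gives the time, the measured TCP pose, the force, the opening and the grip force at its end, in the units of the state.
- r.sense(): the state, without advancing time (a new reading comes with each control period).
- r.camera(name): name is "scene" or "top" or "wrist"; returns a dict with "pixels" (400x640x3 uint8, red, green, blue), "z_map" (400x640 float32, m along the optical axis (not along the pixel's ray), 0 where there is no reading), "intrinsics" (3x3 intrinsics, pixels), "distortion" ([k1, k2, p1, p2, k3] as OpenCV has them; the pictures are not rectified), "cam_to_world" (4x4, takes a point from camera to world coordinates). Camera axes: x right, y down, z forward; pixel columns grow to the right and rows downward; lengths in m; the calibration is good to about 2 mm. A picture is of the moment at which its call begins.
- r.close_job(): hands the job in; it is judged then, once.
The state is a dict: "time": time; "q": joint angles; "qvel": joint speeds; "joint_efforts": joint torques, N m; "tcp_pos": TCP position; "ee_rot": TCP orientation; "wrist_force": force on the tool from outside, world axes, zero at the start; "torque": the same for the moment, N m; "gripper_width": finger opening in m; "grasp_force": force on a finger pad.
Only numpy, scipy, OpenCV 4.12 (cv2) and the standard library are available. Lean on these libraries where they do the work, as an engineer would, in place of code of your own. Each camera call takes 0.05 s, during which the arm holds its last target. There are 200 camera calls.

## Working session

There is one attempt and no reset: what is moved stays moved. The work goes in short steps, Python scripts to look and compute and a tool call to move; the robot and the scene stay as the last step left them, time stands still between calls to the robot, and variables do not carry over. Pictures are saved under pics/ and viewed, at most 10 in all, crops included, and the job is handed in when it is done.

Besides the shell and the picture viewer there is one more tool, called after ">>>" by a JSON object that holds its "api" and its "payload". drive_tool: Moves the arm, as the interface text tells. Its arguments: {"type":"object","properties":{"series":{"type":"string"},"newtons":{"type":"number"}},"required":["series"]}

```bash
ls; mkdir -p pics; cat > h.py <<'E'
import numpy as np, cv2
from cell import r
def snap(n):
    c=r.camera(n); return c
def save(c,f,crop=None,scale=1):
    im=c["pixels"][:,:,::-1].copy()
    if crop: im=im[crop[1]:crop[3],crop[0]:crop[2]]
    if scale!=1: im=cv2.resize(im,None,fx=scale,fy=scale)
    cv2.imwrite("pics/"+f,im)
def cloud(c):
    K=np.array(c["intrinsics"]);D=np.array(c["distortion"]);T=np.array(c["cam_to_world"])
    h,w=c["z_map"].shape
    u,v=np.meshgrid(np.arange(w),np.arange(h))
    p=cv2.undistortPoints(np.stack([u,v],-1).reshape(-1,1,2).astype(np.float64),K,D).reshape(h,w,2)
    z=c["z_map"].astype(float)
    P=np.dstack([p*z[...,None],z])@T[:3,:3].T+T[:3,3]
    P[z<=0]=np.nan
    return P
E
python3 - <<'E'
from h import *
import pickle
d={}
for n in("top","scene"):
    c=snap(n); save(c,n+"0.png"); d[n]=(c["pixels"],cloud(c)); print(n,np.round(c["cam_to_world"],3).tolist())
pickle.dump(d,open("d0.pkl","wb"))
print(r.sense())
E
```

```text
pics
top [[-0.021, -0.996, 0.092, 0.472], [-0.999, 0.024, 0.03, 0.01], [-0.032, -0.091, -0.995, 1.03], [0.0, 0.0, 0.0, 1.0]]
scene [[-0.212, 0.797, -0.565, 1.118], [0.977, 0.173, -0.123, 0.122], [-0.001, -0.578, -0.816, 0.864], [0.0, 0.0, 0.0, 1.0]]
{'time': 0.1, 'q': array([ 1.28418451e+00,  1.16432451e-01,  1.44215697e+00, -2.22109798e-05,
        1.58402314e+00, -3.78087387e-02]), 'qvel': array([-6.40573020e-04, -2.73145551e-04, -5.61389473e-04,  2.58172739e-03,
       -7.39776704e-05, -2.20386113e-04]), 'joint_efforts': array([ 9.07767808e-04, -7.22897315e+01, -6.23856211e+01,  7.81464390e-02,
        2.29396747e-02, -9.07493950e-05]), 'tcp_pos': array([0.16618955, 0.65405473, 0.23200852]), 'ee_rot': array([-3.89794377e-01, -3.11717260e+00,  1.58659077e-03]), 'wrist_force': array([-0.40028661,  0.20300484, -0.20154185]), 'torque': array([0.04674136, 0.01948918, 0.04000046]), 'grasp_force': 0.0, 'gripper_width': 0.0929654144453958}
```

View pics/top0.png

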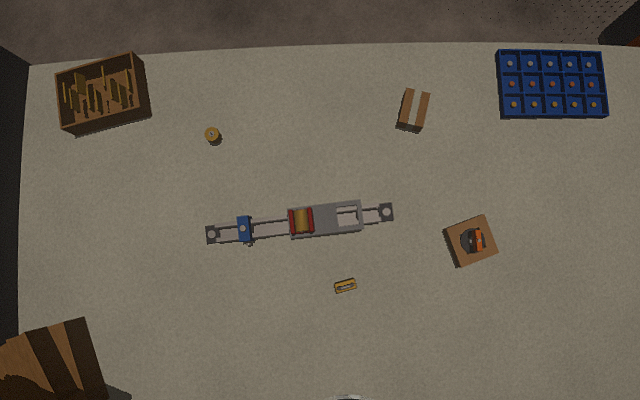

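View pics/scene0.png

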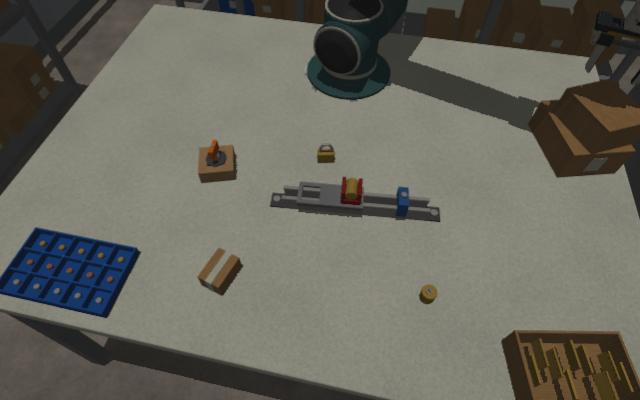

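The top view shows the stop at (244,228), the red jaws at (301,221), the hole at (347,216), the stand and T-nut at (472,241), and the padlock at (345,286). Next I'll measure these.

```bash
python3 - <<'E'
from h import *
import pickle
d=pickle.load(open("d0.pkl","rb"))
for n in("top","scene"):
    im,P=d[n]; hsv=cv2.cvtColor(im,cv2.COLOR_RGB2HSV).astype(int); H,S,V=hsv[...,0],hsv[...,1],hsv[...,2]
    X,Y,Z=P[...,0],P[...,1],P[...,2]
    print(n,"bench z",np.nanmedian(Z[150:170,100:200]) if n=="top" else np.nanmedian(Z[120:140,450:500]))
    def rep(nm,m,rect=True):
        q=P[m]; q=q[~np.isnan(q).any(1)]
        if len(q)<5: print(nm,len(q));return
        s=cv2.minAreaRect((q[:,:2]*1000).astype(np.float32))
        print(nm,len(q),"med",np.round(np.median(q,0),4),"rect",np.round(s[0],1),np.round(s[1],1),round(s[2],1),"z",np.round(np.percentile(q[:,2],[5,50,95]),3))
    ROI=(X>0.25)&(X<0.7)&(abs(Y)<0.5)
    rail=ROI&(Y>-0.25)&(Y<0.3)&(X>.38)&(X<.6)
    rep("plate",rail&(Z>.043)&(Z<.052)&(S<60))
    rep("railtop",rail&(Z>.034)&(Z<.0435)&(S<60))
    rep("red",rail&(Z>.055)&((H<8)|(H>172))&(S>120))
    rep("redtop",rail&(Z>.085)&(Z<.11))
    rep("blue",rail&(H>100)&(H<125)&(S>120)&(Z>.06))
    st=ROI&(Y<-0.2)&(X>.3)&(X<.52)
    rep("standtop",st&(Z>.034)&(Z<.043))
    rep("orange",st&(Z>.055)&(H<14)&(S>150))
    rep("tnut hi",st&(Z>.08))
    rep("washer",st&(Z>.0435)&(Z<.05))
    print(np.round(P[241,475],3)) if n=="top" else 0
E
```

```text
top bench z 0.00039019243811400095
plate 1416 med [0.5323 0.0351 0.047 ] rect [478.7  12.9] [180.9 521.9] 6.3 z [0.043 0.047 0.05 ]
railtop 839 med [0.5275 0.1421 0.0409] rect [478.4  15.9] [529.4 176.2] 90.0 z [0.037 0.041 0.043]
red 218 med [0.5267 0.077  0.0909] rect [528.4  88.7] [48.8 47.5] 6.2 z [0.066 0.091 0.094]
redtop 483 med [0.5289 0.0879 0.0907] rect [529.   88.7] [49.7 48.4] 6.2 z [0.086 0.091 0.094]
blue 217 med [0.5115 0.2125 0.0673] rect [514.7 212.8] [51.6 22.9] 6.0 z [0.065 0.067 0.07 ]
standtop 1164 med [ 0.4761 -0.2676  0.04  ] rect [ 478.9 -275.9] [89.6 92.6] 18.8 z [0.037 0.04  0.043]
orange 124 med [ 0.4805 -0.2729  0.0893] rect [ 478.7 -273.7] [42.1 13.2] 3.2 z [0.074 0.089 0.092]
tnut hi 157 med [ 0.4783 -0.2729  0.0892] rect [ 477.7 -274.3] [44.2 13.2] 4.0 z [0.082 0.089 0.092]
washer 185 med [ 0.4777 -0.2652  0.0446] rect [ 474.  -271.3] [75.7 84.1] 9.6 z [0.044 0.045 0.047]
[ 0.477 -0.269  0.083]
scene bench z 0.00013462364953964467
plate 893 med [0.5398 0.0315 0.0468] rect [480.    8.3] [183.7 512.3] 6.6 z [0.044 0.047 0.049]
railtop 839 med [0.5297 0.1461 0.0405] rect [479.   13.9] [180.5 523.6] 6.4 z [0.035 0.04  0.043]
red 211 med [0.5498 0.0939 0.0884] rect [532.   89.8] [49.8 46.4] 4.1 z [0.057 0.088 0.092]
redtop 303 med [0.5321 0.0887 0.0905] rect [530.9  88.1] [49.4 47.4] 7.3 z [0.086 0.091 0.093]
blue 164 med [0.5271 0.2115 0.0667] rect [518.8 212.2] [54. 24.] 5.7 z [0.062 0.067 0.069]
standtop 592 med [ 0.4863 -0.2654  0.0397] rect [ 480.  -277.6] [93.  89.9] 18.5 z [0.037 0.04  0.043]
orange 116 med [ 0.4892 -0.2709  0.0802] rect [ 480.8 -273.7] [45.1 11.6] 1.9 z [0.064 0.08  0.091]
tnut hi 86 med [ 0.4826 -0.2735  0.0887] rect [ 480.5 -275.1] [45.4 12.8] 4.8 z [0.081 0.089 0.092]
washer 117 med [ 0.4864 -0.2676  0.0446] rect [ 483.4 -274.6] [48.3 53.3] 34.8 z [0.044 0.045 0.047]
```

```bash
cat >> h.py <<'E'
from scipy.spatial.transform import Rotation as Ro
def go(x,y,z,az,pr=True):
    "az: azimuth deg of tool y, tool pointing down"
    s=r.sense(); R=Ro.from_rotvec(s["ee_rot"]).as_matrix(); a=np.radians(az)
    Y=np.array([np.cos(a),np.sin(a),0]);X=np.array([-np.sin(a),np.cos(a),0]);Rt=np.c_[X,Y,[0,0,-1]]
    p=np.array([x,y,z])-s["tcp_pos"]
    print("turn",np.round(Ro.from_matrix(R.T@Rt).as_rotvec(),4),"then shift mm",np.round(Rt.T@p*1000,1))
    print("t",round(s["time"],2),"tcp",np.round(s["tcp_pos"]*1000,1),"q",np.round(s["q"],2),"F",np.round(s["wrist_force"],1),"w",round(s["gripper_width"]*1000,1))
E
python3 -c "
from h import *
go(.530,.0885,.15,6.1)"
```

```text
turn [-9.0000e-04  6.0000e-04  1.2155e+00] then shift mm [-601.   301.7   82. ]
t 0.1 tcp [166.2 654.1 232. ] q [ 1.28  0.12  1.44 -0.    1.58 -0.04] F [-0.4  0.2 -0.2] w 93.0
```

>>> {"api": "drive_tool", "payload": {"series": "0 0 0.1215 0 0 0 1;0 0 0.1215 0 0 0 1;0 0 0.1215 0 0 0 1;0 0 0.1215 0 0 0 1;0 0 0.1215 0 0 0 1;0 0 0.1215 0 0 0 1;0 0 0.1215 0 0 0 1;0 0 0.1215 0 0 0 1;0 0 0.1215 0 0 0 1;0 0 0.1215 0 0 0 1"}}

```text
time: 0.93
tcp_pos: [0.1662, 0.6541, 0.2322]
ee_rot: [2.106, 2.33, -0.001]
wrist_force: [0.1, 0.1, -0.3]
gripper_width: 0.0925
grasp_force: 0.0
```

>>> {"api": "drive_tool", "payload": {"series": "0 0 0 -30 15 4 1;0 0 0 -30 15 4 1;0 0 0 -30 15 4 1;0 0 0 -30 15 4 1;0 0 0 -30 15 4 1;0 0 0 -30 15 4 1;0 0 0 -30 15 4 1;0 0 0 -30 15 4 1;0 0 0 -30 15 4 1;0 0 0 -30 15 4 1;0 0 0 -30 15 4 1;0 0 0 -30 15 4 1"}}

```text
time: 1.93
tcp_pos: [0.3841, 0.3139, 0.1843]
ee_rot: [-2.099, -2.337, 0.0]
wrist_force: [0.3, 1.4, -0.8]
gripper_width: 0.0931
grasp_force: 0.0
```

>>> {"api": "drive_tool", "payload": {"series": "0 0 0 -30 15 4 1;0 0 0 -30 15 4 1;0 0 0 -30 15 4 1;0 0 0 -30 15 4 1;0 0 0 -30 15 4 1;0 0 0 -30 15 4 1;0 0 0 -30 15 4 1;0 0 0 -30 15 4 1;0 0 0 0 0 0 1"}}

```text
time: 2.68
tcp_pos: [0.5302, 0.0857, 0.1514]
ee_rot: [-2.103, -2.334, 0.003]
wrist_force: [-0.3, 0.0, -0.6]
gripper_width: 0.0928
grasp_force: 0.0
```

```bash
python3 -c "
from h import *
go(.530,.0885,.075,6.1)"
```

```text
turn [-0.0013  0.0011 -0.0026] then shift mm [ 2.8  0.1 76.4]
t 2.68 tcp [530.2  85.7 151.4] q [ 0.11 -0.15  1.84 -0.    1.46  0.01] F [-0.3  0.  -0.6] w 92.8
```

>>> {"api": "drive_tool", "payload": {"series": "0 0 0 1 0 25 1;0 0 0 1 0 25 1;0 0 0 1 0 20 1;0 0 0 0 0 6 1;0 0 0 0 0 0 0.5;0 0 0 0 0 0 0.4;0 0 0 0 0 0 0.4;0 0 0 0 0 0 0.4;0 0 0 0 0 0 0.4", "newtons": 14}}

```text
time: 3.43
tcp_pos: [0.5287, 0.0928, 0.0777]
ee_rot: [2.099, 2.336, 0.002]
wrist_force: [-0.4, 0.3, 0.0]
gripper_width: 0.0642
grasp_force: 0.0
```

>>> {"api": "drive_tool", "payload": {"series": "0 0 0 2 0 0 0.4;0 0 0 4 0 0 0.4;0 0 0 5 0 0 0.4;0 0 0 5 0 0 0.4;0 0 0 4 0 0 0.4;0 0 0 0 0 0 0.4"}}

```text
time: 3.93
tcp_pos: [0.5263, 0.113, 0.077]
ee_rot: [2.098, 2.337, -0.0]
wrist_force: [0.3, -1.9, 3.5]
gripper_width: 0.0495
grasp_force: 14.0
```

>>> {"api": "drive_tool", "payload": {"series": "0 0 0 3 0 0 0.4;0 0 0 5 0 0 0.4;0 0 0 6 0 0 0.4;0 0 0 6 0 0 0.4;0 0 0 6 0 0 0.4;0 0 0 6 0 0 0.4;0 0 0 6 0 0 0.4;0 0 0 5 0 0 0.4;0 0 0 3 0 0 0.4;0 0 0 0 0 0 0.4;0 0 0 0 0 0 0.4"}}

```text
time: 4.85
tcp_pos: [0.5213, 0.1586, 0.077]
ee_rot: [2.099, 2.337, 0.001]
wrist_force: [0.9, -1.5, 4.1]
gripper_width: 0.0496
grasp_force: 14.0
```

```bash
python3 - <<'E'
from h import *
c=snap("scene"); save(c,"s1.png",(330,140,470,240),5)
go(.53,.09,.075,6.1)
E
```

```text
turn [ 0.0005 -0.0002  0.0007] then shift mm [-69.1   1.3   2. ]
t 4.9 tcp [521.4 158.6  77. ] q [ 0.25 -0.08  1.9   0.    1.32  0.14] F [ 0.6 -1.   5.6] w 49.9
```

View pics/s1.png

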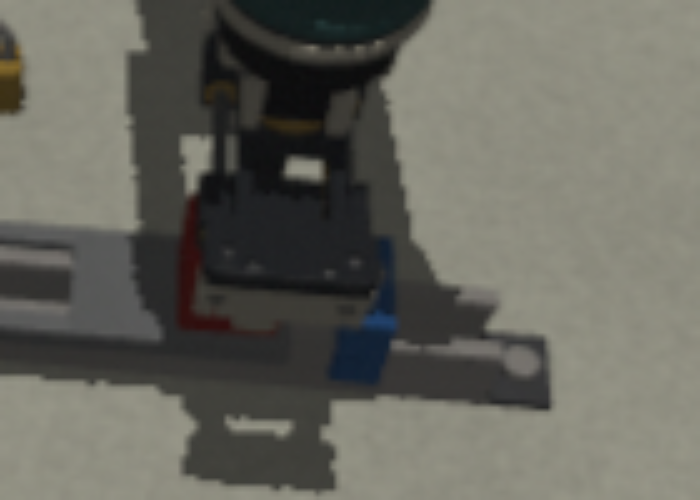

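>>> {"api": "drive_tool", "payload": {"series": "0 0 0 2 0 0 0.4;0 0 0 2 0 0 0.4;0 0 0 2 0 0 0.4;0 0 0 1 0 0 0.4;0 0 0 1 0 0 0.4;0 0 0 1 0 0 0.4"}}

```text
time: 5.4
tcp_pos: [0.5206, 0.1665, 0.077]
ee_rot: [2.099, 2.336, -0.001]
wrist_force: [0.9, -9.8, 5.4]
gripper_width: 0.0499
grasp_force: 14.0
```

>>> {"api": "drive_tool", "payload": {"series": "0 0 0 0.8 0 0 0.4;0 0 0 0.8 0 0 0.4;0 0 0 0.7 0 0 0.4"}}

```text
time: 5.65
tcp_pos: [0.5203, 0.1688, 0.077]
ee_rot: [2.099, 2.335, -0.001]
wrist_force: [0.7, -9.0, 5.6]
gripper_width: 0.0496
grasp_force: 14.0
```

>>> {"api": "drive_tool", "payload": {"series": "0 0 0 0.8 0 0 0.4;0 0 0 0.8 0 0 0.4;0 0 0 0.7 0 0 0.4"}}

```text
time: 5.9
tcp_pos: [0.5201, 0.1711, 0.077]
ee_rot: [2.099, 2.336, -0.001]
wrist_force: [1.2, -11.0, 5.5]
gripper_width: 0.0499
grasp_force: 14.0
```

```bash
cat >> h.py <<'E'
def railc(P,x0=.5305,y0=.0885,yaw=6.1):
    a=np.radians(yaw); d=P[...,:2]-[x0,y0]
    return d[...,0]*np.cos(a)+d[...,1]*np.sin(a), -d[...,0]*np.sin(a)+d[...,1]*np.cos(a)
def gap():
    for n in("scene","top"):
        c=snap(n);P=cloud(c);hsv=cv2.cvtColor(c["pixels"],cv2.COLOR_RGB2HSV).astype(int);H,S=hsv[...,0],hsv[...,1]
        X,Y=railc(P);Z=P[...,2]
        red=(abs(X)<35)&(abs(Z-.075)<.03)&(Y>-.05)&(Y<.15)&((H<8)|(H>172))&(S>120)&(abs(X)<.04)
        print(n,"red y",np.round(np.percentile(Y[red]*1000,[2,50,98]),1) if red.sum() else 0,red.sum())
        pl=(abs(X)<.03)&(Z>.042)&(Z<.052)&(Y<.13)&(Y>-.16)&(S<60)
        pe=(abs(abs(X)-.0265)<.003)&(Z>.0425)&(Z<.052)&(Y<.06)&(Y>-.2)
        print(" plate -y end",np.round(np.percentile(Y[pe]*1000,[0,1,3]),1) if pe.sum() else 0)
        bl=(abs(X)<.04)&(H>100)&(H<125)&(S>120)&(Y>.08)&(Y<.17)&(Z>.045)
        print(" blue y",np.round(np.percentile(Y[bl]*1000,[2,50,98]),1) if bl.sum() else 0)
E
python3 -c "
from h import *
gap()
go(.53,.0885,.075,6.1)
import pickle
d=pickle.load(open('d0.pkl','rb'))
for n in d:
    im,P=d[n];X,Y=railc(P);Z=P[...,2];hsv=cv2.cvtColor(im,cv2.COLOR_RGB2HSV).astype(int);H,S=hsv[...,0],hsv[...,1]
    red=(abs(Z-.075)<.03)&(Y>-.05)&(Y<.15)&((H<8)|(H>172))&(S>120)&(abs(X)<.04)
    pe=(abs(abs(X)-.0265)<.003)&(Z>.0425)&(Z<.052)&(Y<.06)&(Y>-.2)
    print(n,'initial red',np.percentile(Y[red]*1000,[2,50,98]),np.percentile(Y[pe]*1000,[0,1,3]))
"
```

```text
scene red y [48.  52.6 72.1] 106
 plate -y end [-56.  -55.8 -53.8]
 blue y [113.8 124.9 135.4]
top red y 0 0
 plate -y end [-56.4 -56.  -53.9]
 blue y 0
turn [0.0006 0.0015 0.0002] then shift mm [-83.3   1.1   2. ]
t 6.0 tcp [520.1 171.2  77. ] q [ 0.27 -0.08  1.89 -0.    1.32  0.17] F [ 0.8 -9.1  5.8] w 49.5
top initial red [-22.93056148  -5.80288212  23.71666852] [-128.81431683 -127.31630923 -124.86889817]
scene initial red [-21.44318952   1.83946485  23.27111342] [-128.8779236  -127.58557933 -125.67878947]
```

>>> {"api": "drive_tool", "payload": {"series": "0 0 0 1 0 0 0.4;0 0 0 1 0 0 0.4;0 0 0 1 0 0 0.4;0 0 0 1 0 0 0.4;0 0 0 1 0 0 0.4;0 0 0 1 0 0 0.4"}}

```text
time: 6.5
tcp_pos: [0.5194, 0.1771, 0.077]
ee_rot: [2.099, 2.336, -0.001]
wrist_force: [0.9, -9.8, 6.9]
gripper_width: 0.0497
grasp_force: 14.0
```

>>> {"api": "drive_tool", "payload": {"series": "0 0 0 0.6 0 0 0.4;0 0 0 0.6 0 0 0.4;0 0 0 0.6 0 0 0.4"}}

```text
time: 6.75
tcp_pos: [0.5192, 0.1788, 0.077]
ee_rot: [2.099, 2.335, -0.001]
wrist_force: [1.5, -10.0, 5.0]
gripper_width: 0.0502
grasp_force: 14.0
```

>>> {"api": "drive_tool", "payload": {"series": "0 0 0 0.6 0 0 0.4;0 0 0 0.6 0 0 0.4"}}

```text
time: 6.92
tcp_pos: [0.5191, 0.18, 0.077]
ee_rot: [2.099, 2.336, -0.001]
wrist_force: [1.4, -9.8, 5.2]
gripper_width: 0.0496
grasp_force: 14.0
```

>>> {"api": "drive_tool", "payload": {"series": "0 0 0 0.6 0 0 0.4;0 0 0 0.6 0 0 0.4"}}

```text
time: 7.08
tcp_pos: [0.519, 0.1808, 0.0771]
ee_rot: [2.098, 2.335, -0.002]
wrist_force: [0.3, -17.2, 8.3]
gripper_width: 0.0495
grasp_force: 14.0
```

```bash
python3 -c "
from h import *
gap()
go(.53,.0885,.075,6.1)"
```

```text
scene red y [57.7 62.1 81. ] 114
 plate -y end [-46.5 -45.8 -43.6]
 blue y [113.8 124.8 135.6]
top red y 0 0
 plate -y end [-46.1 -45.5 -43.6]
 blue y 0
turn [ 0.0004  0.0028 -0.    ] then shift mm [-92.8   1.1   2. ]
t 7.18 tcp [519.  180.7  77. ] q [ 0.29 -0.07  1.89 -0.    1.32  0.18] F [  0.6 -14.8   6.1] w 49.5
```

>>> {"api": "drive_tool", "payload": {"series": "0 0 0 0.4 0 0 0.4;0 0 0 0 0 0 0.4;0 0 0 0 0 0 0.4;0 0 0 0 0 0 0.4"}}

```text
time: 7.52
tcp_pos: [0.519, 0.1808, 0.0771]
ee_rot: [2.098, 2.335, -0.003]
wrist_force: [0.8, -16.3, 8.4]
gripper_width: 0.0498
grasp_force: 14.0
```

>>> {"api": "drive_tool", "payload": {"series": "0 0 0 0 0 0 0.9;0 0 0 0 0 0 0.9;0 0 0 0 0 0 0.9;0 0 0 0 0 0 0.9;0 0 0 0 0 -25 0.9;0 0 0 0 0 -40 0.9;0 0 0 0 0 -35 0.9"}}

```text
time: 8.1
tcp_pos: [0.5181, 0.1824, 0.1777]
ee_rot: [-2.099, -2.337, 0.002]
wrist_force: [0.8, -0.4, 0.2]
gripper_width: 0.0833
grasp_force: 0.0
```

```bash
python3 -c "
from h import *
gap()
go(.479,-.2743,.15,-86)"
```

```text
scene red y [ 57.6  73.7 104.3] 246
 plate -y end [-46.5 -46.  -43.6]
 blue y [112.4 124.1 136.1]
top red y [57.6 61.7 68.6] 113
 plate -y end [-47.1 -45.6 -43.5]
 blue y 0
turn [ 0.0046 -0.0076  1.6082] then shift mm [-73.2 453.4  32.8]
t 8.2 tcp [520.4 183.1 182.8] q [ 0.29 -0.14  1.78  0.    1.5   0.18] F [ 0.  -0.4 -0.4] w 83.7
```

>>> {"api": "drive_tool", "payload": {"series": "0 0 0.124 0 0 -3 0.6;0 0 0.124 0 0 0 0.6;0 0 0.124 0 0 0 0.6;0 0 0.124 0 0 0 0.6;0 0 0.124 0 0 0 0.6;0 0 0.124 0 0 0 0.6;0 0 0.124 0 0 0 0.6;0 0 0.124 0 0 0 0.6;0 0 0.124 0 0 0 0.6;0 0 0.124 0 0 0 0.6;0 0 0.124 0 0 0 0.6;0 0 0.124 0 0 0 0.6"}}

```text
time: 9.2
tcp_pos: [0.5185, 0.1825, 0.1791]
ee_rot: [-3.128, -0.288, 0.001]
wrist_force: [-0.3, -0.1, 0.5]
gripper_width: 0.0557
grasp_force: 0.0
```

>>> {"api": "drive_tool", "payload": {"series": "0 0 0.12 0 0 0 0.6;0 0 0 -6 38 1 0.6;0 0 0 -6 38 1 0.6;0 0 0 -6 38 1 0.6;0 0 0 -6 38 1 0.6;0 0 0 -6 38 1 0.6;0 0 0 -6 38 1 0.6;0 0 0 -6 38 1 0.6;0 0 0 -6 38 1 0.6;0 0 0 -6 38 1 0.6;0 0 0 -6 38 1 0.6;0 0 0 -6 37 1 0.6"}}

```text
time: 10.2
tcp_pos: [0.4813, -0.24, 0.1683]
ee_rot: [-3.14, -0.11, -0.0]
wrist_force: [0.8, -0.1, 0.5]
gripper_width: 0.0556
grasp_force: 0.0
```

>>> {"api": "drive_tool", "payload": {"series": "0 0 0 -6 37 1 0.6;0 0 0 0 0 0 0.6;0 0 0 0 0 0 0.6"}}

```text
time: 10.45
tcp_pos: [0.478, -0.2768, 0.1668]
ee_rot: [-3.139, -0.105, 0.001]
wrist_force: [-1.0, 0.3, 0.1]
gripper_width: 0.0559
grasp_force: 0.0
```

```bash
python3 - <<'E'
from h import *
go(.479,-.2743,.085,-86)
c=snap("wrist"); save(c,"w1.png"); P=cloud(c)
hsv=cv2.cvtColor(c["pixels"],cv2.COLOR_RGB2HSV).astype(int);H,S=hsv[...,0],hsv[...,1]
m=(H<14)&(S>150)&(P[...,2]>.08)&(P[...,2]<.11)&(P[...,1]<-.2)
q=P[m]; print(len(q)); 
if len(q)>20:
    print(np.percentile(q[:,2],[5,50,95])); q=q[q[:,2]>np.percentile(q[:,2],60)-.004]
    print(cv2.minAreaRect((q[:,:2]*1000).astype(np.float32)))
E
```

```text
turn [-0.0009  0.0008 -0.0027] then shift mm [ 1.2 -2.4 81.8]
t 10.45 tcp [ 478.  -276.8  166.8] q [-0.57 -0.13  1.79  0.    1.48  0.93] F [-1.   0.3  0.1] w 55.9
673
[0.08792746 0.08938054 0.09054785]
((478.6639709472656, -275.4468688964844), (43.45210647583008, 11.049275398254395), 3.4286022186279297)
```

View pics/w1.png

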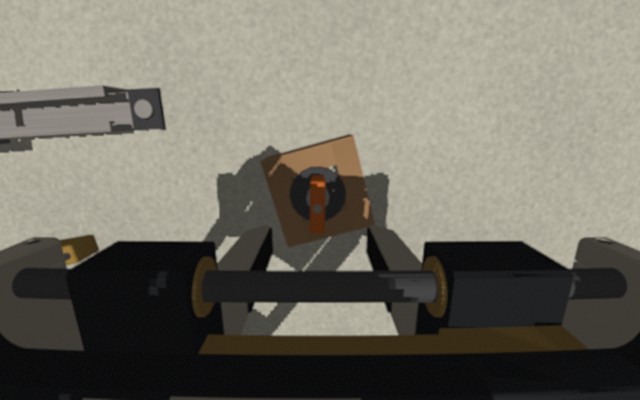

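>>> {"api": "drive_tool", "payload": {"series": "0 0 0.01 0.5 -1.7 35 0.6;0 0 0 0 0 30 0.6;0 0 0 0 0 16 0.6;0 0 0 0 0 7.5 0.6;0 0 0 0 0 0 0.6;0 0 0 0 0 0 0.1;0 0 0 0 0 0 0.05;0 0 0 0 0 0 0.05;0 0 0 0 0 0 0.05;0 0 0 0 0 0 0.05;0 0 0 0 0 0 0.05", "newtons": 45}}

```text
time: 11.42
tcp_pos: [0.4789, -0.2739, 0.0795]
ee_rot: [3.14, 0.094, 0.001]
wrist_force: [-0.3, 0.1, 0.1]
gripper_width: 0.0206
grasp_force: 0.0
```

>>> {"api": "drive_tool", "payload": {"series": "0 0 0 0 0 0 0.05;0 0 0 0 0 0 0.05;0 0 0 0 0 -10 0.05;0 0 0 0 0 -10 0.05;0 0 0 0 0 -10 0.05;0 0 0 0 0 -20 0.05;0 0 0 0 0 -40 0.05;0 0 0 0 0 -40 0.05;0 0 0 0 0 -40 0.05;0 0 0 0 0 0 0.05"}}

```text
time: 12.25
tcp_pos: [0.4802, -0.2747, 0.259]
ee_rot: [3.134, 0.094, 0.014]
wrist_force: [1.4, -0.6, 0.1]
gripper_width: 0.0117
grasp_force: 45.0
```

```bash
python3 -c "
from h import *
go(.6,.07,.32,6.1)"
```

```text
turn [ 0.0123 -0.0017 -1.6174] then shift mm [330.  155.7 -61. ]
t 12.25 tcp [ 480.2 -274.7  259. ] q [-0.57 -0.16  1.67  0.    1.62  0.95] F [ 1.4 -0.6  0.1] w 11.7
```

>>> {"api": "drive_tool", "payload": {"series": "0 0 -0.125 0 0 -5 0.05;0 0 -0.125 0 0 -5 0.05;0 0 -0.125 0 0 -5 0.05;0 0 -0.125 0 0 -5 0.05;0 0 -0.125 0 0 -5 0.05;0 0 -0.125 0 0 -5 0.05;0 0 -0.125 0 0 -5 0.05;0 0 -0.125 0 0 -5 0.05;0 0 -0.125 0 0 -5 0.05;0 0 -0.125 0 0 -5 0.05;0 0 -0.125 0 0 -5 0.05;0 0 -0.125 0 0 -5 0.05"}}

```text
time: 13.25
tcp_pos: [0.4787, -0.2737, 0.3103]
ee_rot: [2.226, 2.216, 0.0]
wrist_force: [-0.2, -0.2, -0.9]
gripper_width: 0.0119
grasp_force: 45.0
```

>>> {"api": "drive_tool", "payload": {"series": "0 0 -0.117 0 0 0 0.05;0 0 0 33 15.5 0 0.05;0 0 0 33 15.5 0 0.05;0 0 0 33 15.5 0 0.05;0 0 0 33 15.5 0 0.05;0 0 0 33 15.5 0 0.05;0 0 0 33 15.5 0 0.05;0 0 0 33 15.5 0 0.05;0 0 0 33 15.5 0 0.05;0 0 0 33 15.5 0 0.05;0 0 0 33 15.5 0 0.05"}}

```text
time: 14.17
tcp_pos: [0.5982, 0.0726, 0.3102]
ee_rot: [2.1, 2.336, 0.001]
wrist_force: [0.7, -0.4, -2.1]
gripper_width: 0.0117
grasp_force: 45.0
```

>>> {"api": "drive_tool", "payload": {"series": "-0.125 0 0 0 0 0 0.05;-0.125 0 0 0 0 0 0.05;-0.125 0 0 0 0 0 0.05;-0.125 0 0 0 0 0 0.05;-0.125 0 0 0 0 0 0.05;-0.125 0 0 0 0 0 0.05;-0.125 0 0 0 0 0 0.05;-0.125 0 0 0 0 0 0.05;-0.125 0 0 0 0 0 0.05;-0.125 0 0 0 0 0 0.05;0 0 0 0 0 0 0.05;0 0 0 0 0 0 0.05"}}

```text
time: 15.17
tcp_pos: [0.5974, 0.0708, 0.3084]
ee_rot: [1.38, 1.536, 1.103]
wrist_force: [0.1, 0.0, 0.2]
gripper_width: 0.0117
grasp_force: 45.0
```

```bash
python3 - <<'E'
from h import *
s=r.sense(); go(.6,.07,.32,6.1)
c=snap("scene"); R=Ro.from_rotvec(s["ee_rot"]).as_matrix(); P=cloud(c)
L=(P-s["tcp_pos"])@R*1000   # tool coords mm
np.savez("look.npz",L=L,im=c["pixels"])
T=np.array(c["cam_to_world"]); pc=T[:3,:3].T@(s["tcp_pos"]+R@[0,0,.05]-T[:3,3]); uv=cv2.projectPoints(pc[None],np.zeros(3),np.zeros(3),np.array(c["intrinsics"]),np.array(c["distortion"]))[0].ravel(); print(uv,pc)
u,v=uv.astype(int); save(c,"s2.png",(u-40,v-40,u+40,v+40),7)
m=(abs(L[...,0])<30)&(abs(L[...,1])<30)&(L[...,2]>30)&(L[...,2]<70)
print(m.sum(),np.histogram(L[...,2][m],bins=np.arange(30,71,3)))
E
```

```text
turn [ 1.2452e+00 -2.0000e-04 -1.0000e-04] then shift mm [ -1.1   2.5 -11.6]
t 15.17 tcp [597.4  70.8 308.4] q [ 0.05 -0.69  2.28  0.18  0.31 -0.19] F [0.1 0.  0.2] w 11.7
[343.00229353 166.19903005] [ 0.05589014 -0.05482399  0.73910574]
451 (array([  0,   7,  88, 166,   9,  10,  31,  33,  32,  75,   0,   0,   0]), array([30, 33, 36, 39, 42, 45, 48, 51, 54, 57, 60, 63, 66, 69]))
```

View pics/s2.png

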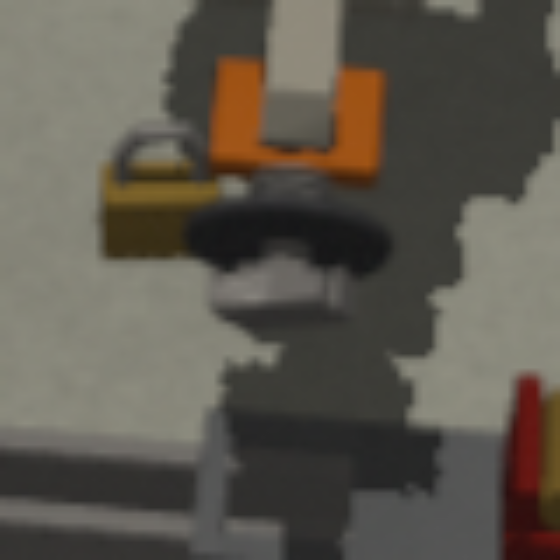

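The picture shows the washer at about (290,240) and the steel head at about (280,290), turned relative to the blade. I'll fit the head in tool coordinates.

```bash
python3 - <<'E'
from h import *
f=np.load("look.npz");L=f["L"]
m=(abs(L[...,0])<24)&(abs(L[...,1])<24)&(L[...,2]>46.5)&(L[...,2]<64)
q=L[m]; print(len(q))
foot=q[q[:,2]>56.5]; print("foot",len(foot),foot[:,2].mean(),cv2.minAreaRect(foot[:,:2].astype(np.float32)))
print("all",cv2.minAreaRect(q[:,:2].astype(np.float32)))
for a in q[np.argsort(q[:,0])][::4]: print(np.round(a,1),end=" ")
# fit 33.5x18 rectangle: all points should lie within/on it
from scipy.optimize import minimize
def cost(p,pts):
    a=np.radians(p[2]);d=pts[:,:2]-p[:2];X=d[:,0]*np.cos(a)+d[:,1]*np.sin(a);Y=-d[:,0]*np.sin(a)+d[:,1]*np.cos(a)
    s=np.maximum(abs(X)-16.75,abs(Y)-9)
    side=pts[:,2]<56
    return np.mean(np.where(side,abs(s),np.maximum(s,0)))
res=[]
for a in range(-90,90,6):
    o=minimize(cost,[0,0,a],args=(q,),method="Nelder-Mead");res.append((round(o.fun,3),np.round(o.x,1).tolist()))
print();print(*sorted(res,key=lambda t:t[0])[:6],sep="\n")
b=L[(abs(L[...,0])<27)&(abs(L[...,1])<27)&(L[...,2]>35)&(L[...,2]<43)]
print("washer",len(b),b.mean(0),cv2.minEnclosingCircle(b[:,:2].astype(np.float32)))
E
```

```text
180
foot 78 57.723961477364405 ((-0.6611289978027344, 0.5448312759399414), (33.667686462402344, 19.181156158447266), 27.335834503173828)
all ((-1.0395832061767578, 1.1862497329711914), (35.480125427246094, 22.11074447631836), 22.03767204284668)
[-19.7   0.   51.4] [-18.2   1.7  48. ] [-17.5   0.8  55.3] [-16.    3.4  52.3] [-15.5  -1.5  58.1] [-14.1   3.2  54. ] [-13.6  -6.2  58.1] [-12.3   6.7  55.2] [-11.8  -6.1  58. ] [-10.5   4.   54. ] [-10.   -6.1  57.8] [-9.1  7.8 51.5] [-8.5  3.3 57.4] [-7.6  7.9 47.6] [-7.   7.1 54.9] [-6.4 -4.8 58. ] [-5.5  7.4 51.1] [-4.9  8.3 58.9] [-4.1  7.2 47. ] [-3.5  9.3 55.4] [-2.8 -4.4 57.8] [-2.   9.3 51.5] [-1.4  4.8 57.3] [-0.5  8.3 47.1] [ 0.1  9.2 55.1] [ 0.7 -2.4 58.2] [ 1.5 10.9 51.8] [ 2.1  6.2 57.5] [ 3.  10.7 47.8] [ 3.5 12.  55.8] [ 4.3 -3.  57.7] [ 5.1 13.  54.2] [ 5.8  5.2 58.7] [ 6.9 12.4 53.8] [ 7.6  3.9 58.1] [ 8.6 15.2 54.7] [ 9.4  4.1 58. ] [10.6  8.8 54. ] [11.4 -1.5 57.6] [12.4  8.2 53.6] [13.2 -0.5 57.9] [14.2  5.7 52.5] [15.  -2.2 57.1] [16.2  4.3 53.7] [17.8 -0.  48. ] 
(np.float64(0.564), [-1.2, -0.2, 24.5])
(np.float64(0.564), [-1.2, -0.2, 24.4])
(np.float64(0.564), [-1.2, -0.2, 24.4])
(np.float64(0.564), [-1.2, -0.2, 24.4])
(np.float64(0.564), [-1.2, -0.2, 24.4])
(np.float64(0.564), [-1.2, -0.2, 24.4])
washer 256 [-0.67785931  8.7352821  39.06553586] ((-0.8811614513397217, 0.7870359420776367), 27.504854202270508)
```

```bash
python3 - <<'E'
from h import *
import pickle
d=pickle.load(open("d0.pkl","rb"))
for n in d:
    im,P=d[n];X,Y=railc(P);X=X*1000;Y=Y*1000;Z=P[...,2]*1000
    hsv=cv2.cvtColor(im,cv2.COLOR_RGB2HSV).astype(int)
    pl=(Z>44.5)&(Z<50)&(hsv[...,1]<60)
    # plate side edges over solid stretch, rail edges over bare stretch
    for nm,y0,y1,z0,z1,w in(("plate",-60,-35,43,50,40),("rail bare",40,90,37,44,28),("rail bare2",-165,-140,37,44,28)):
        m=(Y>y0)&(Y<y1)&(Z>z0)&(Z<z1)&(abs(X)<w)
        for yy in np.linspace(y0,y1,3)[:1]: print(n,nm,m.sum(),np.round(np.percentile(X[m],[1,3,97,99]),1),"mid",round(np.mean(np.percentile(X[m],[2,98])),2))
    # hole edges: low points inside
    lo=(Z<36)&(abs(X)<26)&(Y>-125)&(Y<-70); print(" hole low pts Y",np.round(np.percentile(Y[lo],[2,98]),1))
    pe=(abs(X)<15)&(Z>44.5)&(Z<50)&(Y<-20)&(Y>-135); h=np.histogram(Y[pe],bins=np.arange(-135,-60,3)); print(h[0])
E
cat > slot.py <<'E'
E
```

```text
top plate 333 [-32.9 -31.6  28.5  30.3] mid -1.32
top rail bare 189 [-21.6 -21.3  18.6  19. ] mid -1.36
top rail bare2 92 [-22.1 -21.8  18.6  18.7] mid -1.67
 hole low pts Y [-119.7  -75.5]
[ 0  0 18 18 18  7  0  0  0  0  1  0  0  0  0  0  1  0  0  0 16 18 19 19]
scene plate 227 [-32.3 -31.4  30.8  31.5] mid -0.48
scene rail bare 171 [-21.4 -20.8  20.7  21.4] mid -0.01
scene rail bare2 76 [-23.3 -20.9  19.9  20.1] mid -1.12
 hole low pts Y [-123.1  -71.4]
[ 0  0 13 10 10  5  0  0  0  0  0  0  0  0  0  0  0  0  0  1 11 13 11 10]
```

>>> {"api": "drive_tool", "payload": {"series": "0.1245 0 0 0 0 0 0.05;0.1245 0 0 0 0 0 0.05;0.1245 0 0 0 0 0 0.05;0.1245 0 0 0 0 0 0.05;0.1245 0 0 0 0 0 0.05;0.1245 0 0 0 0 0 0.05;0.1245 0 0 0 0 0 0.05;0.1245 0 0 0 0 0 0.05;0.1245 0 0 0 0 0 0.05;0.1245 0 0 0 0 0 0.05;0 0 0 0 0 0 0.05"}}

```text
time: 16.13
tcp_pos: [0.6, 0.0704, 0.3088]
ee_rot: [-2.1, -2.331, 0.011]
wrist_force: [0.7, 0.9, -2.1]
gripper_width: 0.0119
grasp_force: 45.0
```

>>> {"api": "drive_tool", "payload": {"series": "0 0 -0.12 0 0 0 0.05;0 0 -0.12 0 0 0 0.05;0 0 -0.12 0 0 0 0.05;0 0 -0.085 0 0 0 0.05;0 0 0 0 0 0 0.05"}}

```text
time: 16.55
tcp_pos: [0.5981, 0.0704, 0.311]
ee_rot: [1.526, 2.739, 0.005]
wrist_force: [-0.1, -0.2, -1.4]
gripper_width: 0.012
grasp_force: 45.0
```

```bash
python3 -c "
from h import *
go(.5321,.0737,.12,31.6)"
```

```text
turn [0.0059 0.0042 0.0025] then shift mm [ 37.4 -54.5 191. ]
t 16.55 tcp [598.1  70.4 311. ] q [ 0.08 -0.06  1.49 -0.    1.7  -0.48] F [-0.1 -0.2 -1.4] w 12.0
```

```bash
python3 -c "
from h import *
go(.5304,.0743,.106,31.6)"
```

```text
turn [0.0059 0.0042 0.0025] then shift mm [ 38.8 -55.6 205. ]
t 16.55 tcp [598.1  70.4 311. ] q [ 0.08 -0.06  1.49 -0.    1.7  -0.48] F [-0.1 -0.2 -1.4] w 12.0
```

>>> {"api": "drive_tool", "payload": {"series": "0.006 0.004 0 13 -18.5 0 0.05;0 0 0 13 -18.5 0 0.05;0 0 0 13 -18.5 0 0.05;0 0 0 0 0 35 0.05;0 0 0 0 0 35 0.05;0 0 0 0 0 35 0.05;0 0 0 0 0 35 0.05;0 0 0 0 0 30 0.05;0 0 0 0 0 20 0.05;0 0 0 0 0 10 0.05;0 0 0 0 0 0 0.05;0 0 0 0 0 0 0.05"}}

```text
time: 17.55
tcp_pos: [0.5304, 0.075, 0.1106]
ee_rot: [-1.535, -2.74, -0.0]
wrist_force: [0.7, 0.3, -0.3]
gripper_width: 0.0118
grasp_force: 45.0
```

```bash
python3 -c "
from h import *
go(.5304,.0743,.1,31.6)"
```

```text
turn [-0.0005 -0.0009 -0.0022] then shift mm [-0.6 -0.4 10.6]
t 17.55 tcp [530.4  75.  110.6] q [ 0.09 -0.13  1.89  0.    1.39 -0.46] F [ 0.7  0.3 -0.3] w 11.8
```

>>> {"api": "drive_tool", "payload": {"series": "0 0 0 -0.5 -0.4 3 0.05;0 0 0 0 0 3 0.05;0 0 0 0 0 3 0.05;0 0 0 0 0 1 0.05;0 0 0 0 0 1 0.05"}}

```text
time: 17.97
tcp_pos: [0.5298, 0.0744, 0.0982]
ee_rot: [-1.532, -2.74, 0.001]
wrist_force: [0.9, -0.4, -1.2]
gripper_width: 0.0115
grasp_force: 45.0
```

>>> {"api": "drive_tool", "payload": {"series": "0 0 0 0 0 1 0.05;0 0 0 0 0 1 0.05;0 0 0 0 0 0 0.05"}}

```text
time: 18.22
tcp_pos: [0.5298, 0.0744, 0.096]
ee_rot: [-1.532, -2.74, 0.001]
wrist_force: [-0.2, -0.0, -1.2]
gripper_width: 0.0119
grasp_force: 45.0
```

>>> {"api": "drive_tool", "payload": {"series": "0 0 0 0 0 1 0.05;0 0 0 0 0 1 0.05;0 0 0 0 0 1 0.05;0 0 0 0 0 0 0.05"}}

```text
time: 18.55
tcp_pos: [0.5297, 0.0744, 0.0929]
ee_rot: [-1.532, -2.74, 0.001]
wrist_force: [-0.3, 0.2, -1.6]
gripper_width: 0.0116
grasp_force: 45.0
```

>>> {"api": "drive_tool", "payload": {"series": "0 0 0 0 0 1 0.05;0 0 0 0 0 1 0.05;0 0 0 0 0 1 0.05;0 0 0 0 0 0 0.05"}}

```text
time: 18.88
tcp_pos: [0.5297, 0.0744, 0.0899]
ee_rot: [-1.532, -2.74, 0.001]
wrist_force: [0.4, -0.1, -1.4]
gripper_width: 0.012
grasp_force: 45.0
```

>>> {"api": "drive_tool", "payload": {"series": "0 0 0 0 0 1 0.05;0 0 0 0 0 1 0.05;0 0 0 0 0 1 0.05;0 0 0 0 0 0 0.05"}}

```text
time: 19.22
tcp_pos: [0.5297, 0.0744, 0.0869]
ee_rot: [-1.532, -2.74, 0.001]
wrist_force: [0.7, -0.6, -1.4]
gripper_width: 0.012
grasp_force: 45.0
```

>>> {"api": "drive_tool", "payload": {"series": "0 0 0 0 0 1 0.05;0 0 0 0 0 1 0.05;0 0 0 0 0 0 0.05"}}

```text
time: 19.47
tcp_pos: [0.5298, 0.0744, 0.0853]
ee_rot: [-1.532, -2.74, 0.001]
wrist_force: [-2.5, -0.4, 3.4]
gripper_width: 0.0119
grasp_force: 45.0
```

>>> {"api": "drive_tool", "payload": {"series": "0 0 0 0 0 1 0.05;0 0 0 0 0 1 0.05;0 0 0 0 0 0 0.05;0 0 0 0 0 0 0.05"}}

```text
time: 19.8
tcp_pos: [0.5299, 0.0745, 0.0834]
ee_rot: [-1.532, -2.74, 0.0]
wrist_force: [-1.8, -1.1, 5.9]
gripper_width: 0.0119
grasp_force: 45.0
```

>>> {"api": "drive_tool", "payload": {"series": "0 0 0 0 0 1 0.05;0 0 0 0 0 1 0.05;0 0 0 0 0 0 0.05;0 0 0 0 0 0 0.05"}}

```text
time: 20.13
tcp_pos: [0.5299, 0.0744, 0.0817]
ee_rot: [-1.532, -2.74, 0.0]
wrist_force: [-4.0, -0.4, 8.5]
gripper_width: 0.0115
grasp_force: 45.0
```

>>> {"api": "drive_tool", "payload": {"series": "0 0 0 0.2 -0.4 1 0.05;0 0 0 0 0 1 0.05;0 0 0 0 0 1 0.05;0 0 0 0 0 1 0.05;0 0 0 0 0 0.5 0.05;0 0 0 0 0 0 0.05;0 0 0 0 0 0 0.05"}}

```text
time: 20.72
tcp_pos: [0.5299, 0.0744, 0.0778]
ee_rot: [-1.533, -2.741, -0.001]
wrist_force: [-3.8, 0.3, 13.1]
gripper_width: 0.0118
grasp_force: 45.0
```

>>> {"api": "drive_tool", "payload": {"series": "0 0 0.06 0 0 0 0.05;0 0 0.06 0 0 0 0.05;0 0 0.06 0 0 0 0.05;0 0 0.06 0 0 0 0.05;0 0 0.06 0 0 0 0.05;0 0 0 0 0 0 0.05"}}

```text
time: 21.22
tcp_pos: [0.5303, 0.0745, 0.0781]
ee_rot: [-1.931, -2.478, -0.002]
wrist_force: [-0.3, -0.3, 12.5]
gripper_width: 0.0119
grasp_force: 45.0
```

```bash
python3 -c "
from h import *
go(.5298,.0744,.078,-58.4);print(r.sense()['torque'])"
```

```text
turn [ 1.0000e-04 -1.2000e-03  1.2665e+00] then shift mm [-0.5 -0.2  0.1]
t 21.22 tcp [530.3  74.5  78.1] q [ 0.09 -0.1   1.92  0.    1.33 -0.16] F [-0.3 -0.3 12.5] w 11.9
[-0.0443847   0.25684783  0.12323956]
```

>>> {"api": "drive_tool", "payload": {"series": "0 0 0.09 0 0 0 0.05;0 0 0.09 0 0 0 0.05;0 0 0.09 0 0 0 0.05;0 0 0.09 0 0 0 0.05;0 0 0.09 0 0 0 0.05;0 0 0.09 0 0 0 0.05;0 0 0 0 0 0 0.05"}}

```text
time: 21.8
tcp_pos: [0.5303, 0.0745, 0.0781]
ee_rot: [-2.523, -1.871, -0.002]
wrist_force: [-1.3, 0.5, 12.6]
gripper_width: 0.0118
grasp_force: 45.0
```

>>> {"api": "drive_tool", "payload": {"series": "0 0 0.09 0 0 0 0.05;0 0 0.09 0 0 0 0.05;0 0 0.09 0 0 0 0.05;0 0 0.09 0 0 0 0.05;0 0 0.09 0 0 0 0.05;0 0 0.09 0 0 0 0.05;0 0 0 0 0 0 0.05"}}

```text
time: 22.38
tcp_pos: [0.5303, 0.0745, 0.0781]
ee_rot: [-2.931, -1.13, -0.002]
wrist_force: [0.2, 0.2, 12.3]
gripper_width: 0.0113
grasp_force: 45.0
```

```bash
python3 -c "
from h import *
go(.5298,.0744,.078,-58.4);print(r.sense()['torque'])"
```

```text
turn [-0.0004 -0.0012  0.1843] then shift mm [-0.5 -0.2  0.1]
t 22.38 tcp [530.3  74.5  78.1] q [ 0.09 -0.1   1.92  0.    1.33  0.93] F [ 0.2  0.2 12.3] w 11.3
[-0.07574487  0.21247617  0.09870401]
```

>>> {"api": "drive_tool", "payload": {"series": "0 0 0.06 0 0 0 0.05;0 0 0.06 0 0 0 0.05;0 0 0.06 0 0 0 0.05;0 0 0 0 0 0 0.05;0 0 0 0 0 -1 0.05;0 0 0 0 0 -1 0.05;0 0 0 0 0 0 0.05;0 0 0 0 0 0 0.05"}}

```text
time: 23.05
tcp_pos: [0.5303, 0.0745, 0.0799]
ee_rot: [-3.018, -0.871, -0.001]
wrist_force: [0.8, 0.1, 9.5]
gripper_width: 0.0117
grasp_force: 45.0
```

>>> {"api": "drive_tool", "payload": {"series": "0 0 0 0 0 -1 0.05;0 0 0 0 0 -1 0.05;0 0 0 0 0 0 0.05;0 0 0 0 0 0 0.05"}}

```text
time: 23.38
tcp_pos: [0.5303, 0.0745, 0.0817]
ee_rot: [-3.018, -0.871, -0.001]
wrist_force: [1.8, 0.6, 7.6]
gripper_width: 0.0119
grasp_force: 45.0
```

>>> {"api": "drive_tool", "payload": {"series": "0 0 0 0 0 -1 0.05;0 0 0 0 0 0 0.05;0 0 0 0 0 0 0.05"}}

```text
time: 23.63
tcp_pos: [0.5303, 0.0745, 0.0826]
ee_rot: [-3.018, -0.871, -0.001]
wrist_force: [1.7, 1.5, 7.1]
gripper_width: 0.0117
grasp_force: 45.0
```

>>> {"api": "drive_tool", "payload": {"series": "0 0 0 0 0 -0.7 0.05;0 0 0 0 0 0 0.05;0 0 0 0 0 0 0.05"}}

```text
time: 23.88
tcp_pos: [0.5303, 0.0745, 0.0833]
ee_rot: [-3.018, -0.871, -0.001]
wrist_force: [3.0, 0.1, 7.0]
gripper_width: 0.0118
grasp_force: 45.0
```

>>> {"api": "drive_tool", "payload": {"series": "0 0 0 0 0 -0.6 0.05;0 0 0 0 0 0 0.05;0 0 0 0 0 0 0.05"}}

```text
time: 24.13
tcp_pos: [0.5302, 0.0745, 0.0834]
ee_rot: [-3.018, -0.871, -0.001]
wrist_force: [6.9, -0.0, 1.6]
gripper_width: 0.0117
grasp_force: 45.0
```

>>> {"api": "drive_tool", "payload": {"series": "0 0 0 0 0 0 0.4;0 0 0 0 0 0 0.4;0 0 0 0 0 0 0.4;0 0 0 0 0 0 0.4;0 0 0 0 0 -10 0.4;0 0 0 0 0 -30 0.4;0 0 0 0 0 -40 0.4;0 0 0 0 0 -40 0.4;0 0 0 0 0 -40 0.4;0 0 0 0 -40 -20 0.4;0 0 0 0 -40 0 0.4;0 0 0 0 -40 0 0.4"}}

```text
time: 25.13
tcp_pos: [0.4667, 0.1741, 0.2642]
ee_rot: [-3.018, -0.868, -0.001]
wrist_force: [0.5, 0.6, -0.4]
gripper_width: 0.0372
grasp_force: 0.0
```

>>> {"api": "drive_tool", "payload": {"series": "0 0 0 0 -40 0 0.4;0 0 0 0 -40 0 0.4;0 0 0 0 -40 0 0.4;0 0 0 0 0 0 0.4;0 0 0 0 0 0 0.4"}}

```text
time: 25.55
tcp_pos: [0.4022, 0.2764, 0.2628]
ee_rot: [-3.015, -0.876, 0.002]
wrist_force: [-0.3, -0.7, -0.3]
gripper_width: 0.0373
grasp_force: 0.0
```

```bash
python3 - <<'E'
from h import *
gap()
for n in("top","scene"):
    c=snap(n);P=cloud(c);hsv=cv2.cvtColor(c["pixels"],cv2.COLOR_RGB2HSV).astype(int);H,S=hsv[...,0],hsv[...,1]
    m=(H<16)&(S>150)&(np.hypot(P[...,0]-.531,P[...,1]-.0737)<.035)&(P[...,2]>.06)
    q=P[m]; print(n,len(q))
    if len(q)>10: print(np.percentile(q[:,2],[5,50,90,97]),cv2.minAreaRect((q[:,:2]*1000).astype(np.float32)))
    if n=="scene": save(c,"s3.png",(250,130,450,230),4)
go(.5,0,.2,6)
E
```

```text
scene red y [ 57.7  80.3 104.4] 269
 plate -y end [-46.4 -46.  -43.9]
 blue y [112.6 123.5 135.9]
top red y [ 58.   68.8 105.4] 225
 plate -y end [-47.1 -45.6 -43.4]
 blue y [114.  124.7 136.1]
top 110
[0.08819497 0.09385001 0.09590892 0.09755613] ((529.1404418945312, 74.75363159179688), (42.20281219482422, 12.990626335144043), 31.415868759155273)
scene 126
[0.07109995 0.09044829 0.09507123 0.09571901] ((532.3362426757812, 73.84101867675781), (43.99356460571289, 12.354257583618164), 33.45612335205078)
turn [-2.3000e-03  4.0000e-04 -1.1152e+00] then shift mm [-282.7   66.9   62.2]
t 25.75 tcp [404.  274.1 262.2] q [ 0.54 -0.3   1.78  0.    1.66  1.55] F [1.1 0.7 0.3] w 36.8
```

View pics/s3.png

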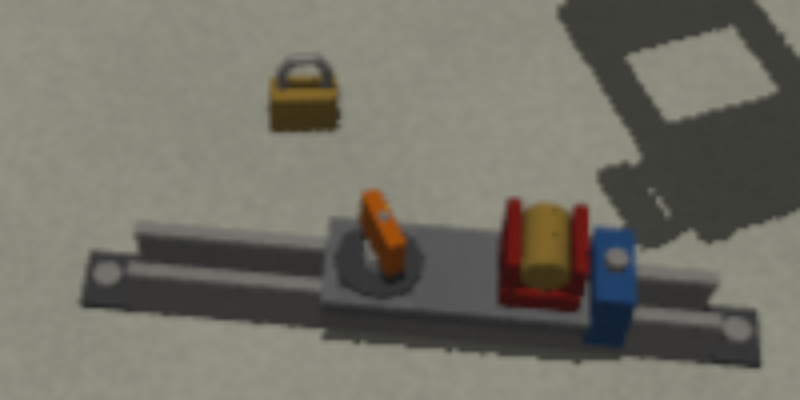

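The T-nut stands upright on the plate, with the blade at about (382,235) and its top near 94 mm, which means it is seated about 3 mm down. The vise is against the stop. Handing in.

```bash
python3 -c "
from h import *
print(r.close_job())"
```

```text
the job is handed in; nothing more can be done
None
```

The job is handed in at about 26 s of the 72 s allowed, but no verdict came back: the vise is up against the stop, and the T-nut is turned and sits about 3 mm down as it should when locked under the lips.

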